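# Level the bench balance by moving a check weight

## Robot

A 6-joint arm with a two-finger parallel gripper is mounted at the origin on a cart in front of the work surface, level with it; the furniture and walls round the work are solid. World frame = base frame: x ahead of the robot, y to its left, z up, the work surface at z = 0. Lengths are in mm, angles in rad, forces in N, time in s.
With the tool pointing down it reaches from about 400 to 825 mm from the base axis. Payload 7 kg.
Tool frame: the origin (TCP) lies at the very end of the fingers, on their centre line; the grasp point (between the pads) lies 19 mm behind it; z points along the fingers, y is the line along which they close (so a half turn about z gives the same grasp; the last joint's range is limited). The gripper opens to 88 mm and grips with 3 to 60 N. Pads are 19 mm wide; open, the fingers measure 130 mm over their backs; the gripper's body (78 mm by 193 mm) begins 47 mm behind the grasp point.
Start: joints at [1.426, 0.359, 0.012, 0, -1.224, -0.288], TCP at [283.11, 612.735, 226.561] pointing down, gripper open.
Joint ranges: [-3.07, 3.07], [-1.43, 2.12], [-1.02, 1.25], [-3.03, 1.67], [-3.05, -0], [-3.03, 3.03]. Speed limits (rad/s): [2.39, 2.39, 3.01, 3.14, 3.14, 3.14].

## Interface

Orientations are given as a unit quaternion [x, y, z, w].
In Python, from plant import bot gives the robot as it stands. Calls block until the motion is done:
- bot.move_ptp(position, orientation): joint-space move of the TCP to a pose.
- bot.line_to(position, velocity=150, ori=None): straight line of the TCP; ori=None keeps the orientation; velocity is the mean speed in mm/s.
- bot.move_joints(angles): joint-space move.
- bot.move_gripper(opening, force=None): finger opening in mm; force is the grip in N (None keeps the last); returns when the fingers have stopped.
- bot.pause(seconds).
- bot.solve_ik(position, orientation): joint angles nearest the present ones, or None.
- bot.read_state(): the state.
- bot.camera(name): name is "scene" or "top"; returns the picture (420x560x3 uint8, red, green, blue); there is no depth.
- bot.get_calibration(name): a dict with "fx", "fy", "cx", "cy" (pixels), "distortion" ([k1, k2, p1, p2, k3] as OpenCV has them; the pictures are not rectified), "view" (4x4, takes a point from world to camera coordinates). Camera axes: x right, y up, looking along -z (the intrinsics and any distortion apply to the point x, -y, -z); pixel columns grow to the right and rows downward; lengths in mm; the calibration is good to about 2 mm. A picture is of the moment at which its call begins. get_calibration takes no time and is no camera call.
A pose or a line that the arm cannot do raises bot.Unreachable and nothing moves.
- bot.close_job(): hands the job in; it is judged then, once.
The state is a dict: "t": time; "joint_pos": joint angles; "qvel": joint speeds; "tau": joint torques, N m; "tcp_pos": TCP position; "eef_rot": TCP orientation; "contact_force": force on the tool from outside, world axes, zero at the start; "moment": the same for the moment, N m; "width": finger opening in mm; "finger_force": force on a finger pad.
Only numpy, scipy, OpenCV 4.12 (cv2) and the standard library are available. Lean on these libraries where they do the work, as an engineer would, in place of code of your own. Each camera call takes 0.05 s, during which the arm holds its last target. There are 200 camera calls.

## Task

The bench balance is off: take the brass check weight out of the pan that hangs low and seat it, fully down and upright, in the empty socket at the far end of the other pan, so that the two pans sit level. That empty socket sits a little farther from you than the red mark lines beside it, exactly where is not known, so set the weight down lightly at the marks and slide it away from you until its foot drops in; never press hard on the pans and keep the weight upright throughout. Leave the parts boxes on their pans, the other weight in its socket and everything else on the bench alone, and let go.

Things in the scene. Friction and masses are not known exactly. Their poses are not given: they have to be found in the camera images.
- balance: blue bench balance standing on the bench, housing 150 x 360 x 53 mm, with a dial column 50 mm wide and 125 mm high between the two pans; origin on the bench under its middle; its x points away from the robot (across the pans' long side), y to its left, z up
- pan_left (a joint): height of the left (+y) pan in m: 0 level, + up, travel -0.008 to 0.008; the right pan moves the opposite way. Pans: steel trays 186 (x) x 132 (y) mm that stay horizontal, centred 115 mm either side of the middle. Off by one check weight or more, they lie against their stops. A pan pressed down sinks at 0.3 N per mm is damped, and is hard at its stop
- left_mark (a point): middle between the two red mark lines at the left pan's far socket, at the top face of its aluminium plate (16 mm thick, 79 x 56 mm); rises and sinks with the pan. The hole (32.5 mm diameter, 12 mm deep) has its axis 5 to 37 mm beyond this point along +x of the balance, y exact; the plate is held stiffly. A weight standing on the plate has its centre 30 mm above this point, seated 18 mm. Axes as the balance
- right_mark (a point): middle between the two red mark lines at the right pan's far socket, at the top face of its aluminium plate (16 mm thick, 79 x 56 mm); rises and sinks with the pan. The hole (32.5 mm diameter, 12 mm deep) has its axis 5 to 37 mm beyond this point along +x of the balance, y exact; the plate is held stiffly. A weight standing on the plate has its centre 30 mm above this point, seated 18 mm. Axes as the balance
- left_front (a point): centre of the near socket of the left pan (34 mm diameter, 12 mm deep), at the top of its plate; it holds a check weight at the start. Axes as the balance
- right_front (a point): centre of the near socket of the right pan (34 mm diameter, 12 mm deep), at the top of its plate; it holds a check weight at the start. Axes as the balance
- slug_1_center (a point): one of two equal brass check weights, round, upright, 60 mm tall, 0.3 kg: foot 30 mm diameter, 14 mm long (1 mm chamfer below), then a collar 44 mm diameter, 12 mm tall, then a neck and a grip knob 24 mm diameter from 34 to 60 mm above the bottom. Point: on its axis, half-way up (30 mm above the bottom); z up
- slug_2_center (a point): one of two equal brass check weights, round, upright, 60 mm tall, 0.3 kg: foot 30 mm diameter, 14 mm long (1 mm chamfer below), then a collar 44 mm diameter, 12 mm tall, then a neck and a grip knob 24 mm diameter from 34 to 60 mm above the bottom. Point: on its axis, half-way up (30 mm above the bottom); z up
- box_a_center (a point): closed grey parts box with orange lid, 124 x 50 x 39 mm, lying on the outer half of a pan (looks the same as the other one, but one is heavier); point at its centre. It stays where it is
- box_b_center (a point): closed grey parts box with orange lid, 124 x 50 x 39 mm, lying on the outer half of a pan (looks the same as the other one, but one is heavier); point at its centre. It stays where it is
- spray_can: spray can, 53 mm diameter, 191 mm tall, standing; bystander; origin under its middle
- tape: roll of brown packing tape, 108 mm diameter, 48 mm tall, lying flat; bystander; origin under its middle
- driver: nut driver with red handle, 196 mm long, 29 mm thick, lying; bystander; origin under its middle
Not all that is in view belongs to the job. What is shaped like the part that bears slug_1_center but pink or purple is not meant.

How it is judged:
By the outcome, as a careful person would: the job done as asked, in the order asked, and still so for the second after the job is handed in, with the robot touching nothing.
It also fails if it takes over 43 s, if anything falls off the work surface, if the arm or the gripper's body presses on something with over 40 N, if the wrist force passes 120 N, or if a joint passes its speed limit or range.

## Working session

There is one attempt and no reset: what is moved stays moved. The work goes in short steps, each a Python script; the robot and the scene stay as the last script left them, time stands still between calls to the robot, and variables do not carry over. Pictures are saved under pics/ and viewed, at most 10 in all, crops included, and the job is handed in when it is done.

```bash
mkdir -p pics; ls
python3 - <<'E'
from plant import bot
import cv2
for n in("scene","top"):
    im=bot.camera(n); cv2.imwrite(f"pics/{n}0.png",cv2.cvtColor(im,cv2.COLOR_RGB2BGR)); c=bot.get_calibration(n); print(n,c)
print(bot.read_state())
E
```

```text
pics
scene {'fx': 545.0955758114316, 'fy': 545.0955758114316, 'cx': 283.35985342094, 'cy': 207.196818733008, 'distortion': array([-0.11913123,  0.        ,  0.        ,  0.        ,  0.        ]), 'view': array([[ 8.64503780e-01, -5.02405013e-01,  1.49136856e-02,
        -4.36951431e+02],
       [ 3.51834993e-01,  6.26070204e-01,  6.95879470e-01,
        -2.28192490e+02],
       [-3.58950349e-01, -5.96343276e-01,  7.18003722e-01,
        -1.36181384e+03],
       [ 0.00000000e+00,  0.00000000e+00,  0.00000000e+00,
         1.00000000e+00]])}
top {'fx': 408.1189197147191, 'fy': 408.1189197147191, 'cx': 280.08253610218924, 'cy': 213.69176380001417, 'distortion': array([-0.09345932,  0.        ,  0.        ,  0.        ,  0.        ]), 'view': array([[-1.87407356e-02, -9.99807952e-01,  5.73097483e-03,
         2.33892983e+00],
       [ 9.92524926e-01, -1.79122414e-02,  1.20720436e-01,
        -4.93431138e+02],
       [-1.20594597e-01,  7.95052513e-03,  9.92670002e-01,
        -1.33776059e+03],
       [ 0.00000000e+00,  0.00000000e+00,  0.00000000e+00,
         1.00000000e+00]])}
{'t': 0.1, 'joint_pos': array([ 1.42609859e+00,  3.59295167e-01,  1.11295683e-02, -2.88057490e-04,
       -1.22411300e+00, -2.88083504e-01]), 'qvel': array([-9.10167917e-04, -2.66405810e-03,  1.45569422e-03,  1.97930289e-03,
       -7.15669076e-05, -1.00034084e-03]), 'tau': array([-1.27370287e-03, -5.84164989e+01,  2.93750650e+01,  7.01550588e+00,
        1.02000585e-02, -4.57844885e-05]), 'tcp_pos': array([282.94928667, 612.3359383 , 225.72397055]), 'eef_rot': array([ 9.76667957e-01, -2.14753661e-01, -8.19870117e-05,  7.48930773e-04]), 'contact_force': array([ 0.54003554, -0.7091666 ,  0.58621784]), 'moment': array([ 0.04546874,  0.02360699, -0.01976067]), 'finger_force': 0.0, 'width': 87.79084921030585}
```

View pics/scene0.png

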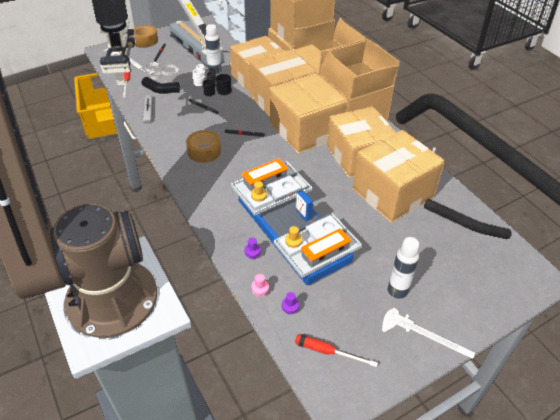

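View pics/top0.png

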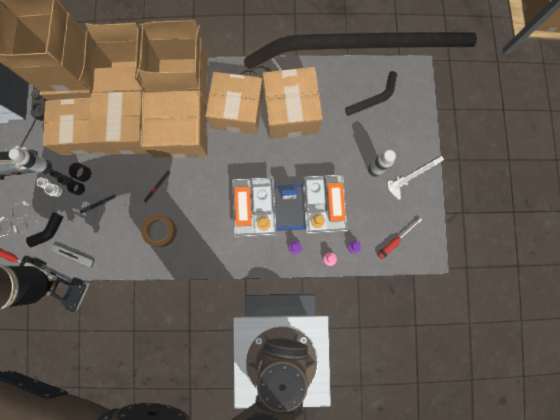

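The scene picture shows the balance with brass weights at (259,190) and (294,236). In the top picture they are at (264,223) and (318,221). Purple and pink decoys stand in front of the balance. I'll enlarge both to see which pan hangs low.

Run:
```python
import cv2
a=cv2.imread("pics/scene0.png")[150:285,225:370]; cv2.imwrite("pics/sc.png",cv2.resize(a,None,fx=4.4,fy=4.4,interpolation=cv2.INTER_CUBIC))
a=cv2.imread("pics/top0.png")[165:270,220:360]; cv2.imwrite("pics/tc.png",cv2.resize(a,None,fx=5.5,fy=5.5,interpolation=cv2.INTER_CUBIC))
```

```text
(no output)
```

View pics/sc.png

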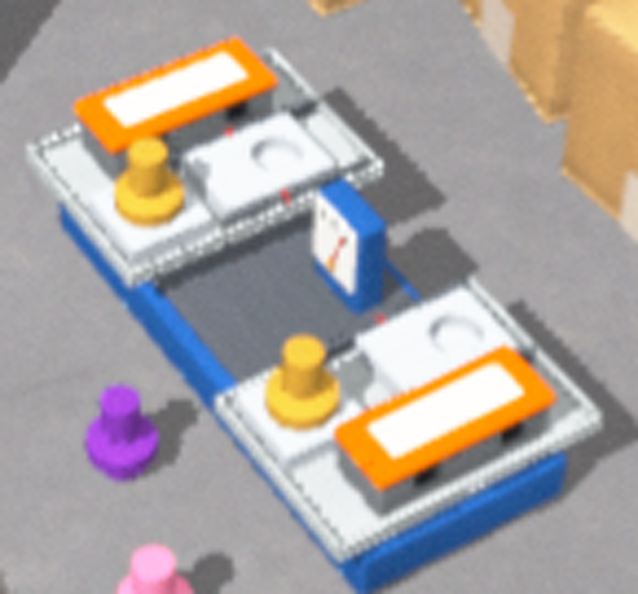

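View pics/tc.png

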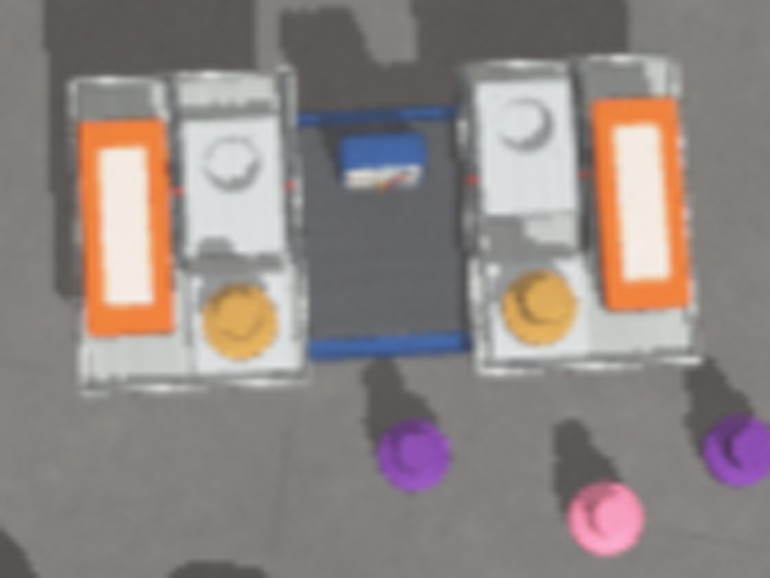

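```bash
cat > h.py <<'E'
import numpy as np,cv2
from plant import bot
D=np.diag([1,-1,-1.])
def cal(n):
    c=bot.get_calibration(n);K=np.array([[c['fx'],0,c['cx']],[0,c['fy'],c['cy']],[0,0,1]])
    return K,np.array(c['distortion']),D@c['view'][:3]   # OpenCV-style extrinsic
def und(n,uv):
    K,d,P=cal(n);return cv2.undistortPoints(np.array([[uv]],float),K,d).reshape(2,1)
def tri(a,b,na="scene",nb="top"):
    X=cv2.triangulatePoints(cal(na)[2],cal(nb)[2],und(na,a),und(nb,b)).ravel();return X[:3]/X[3]
def proj(n,X):
    K,d,P=cal(n);r,_=cv2.Rodrigues(P[:,:3]);return cv2.projectPoints(np.array(X,float).reshape(-1,3),r,P[:,3],K,d)[0].reshape(-1,2)
def atz(n,uv,z):
    P=cal(n)[2];R,t=P[:,:3],P[:,3];C=-R.T@t;v=R.T@np.append(und(n,uv).ravel(),1);return C+v*(z-C[2])/v[2]
E
python3 - <<'E'
from h import *
np.set_printoptions(precision=1,suppress=True)
S=lambda u,v:((u+.5)/4.4-.5+225,(v+.5)/4.4-.5+150)
T=lambda u,v:((u+.5)/5.5-.5+220,(v+.5)/5.5-.5+165)
for k,a,b in [("Lknobtop",(149,147),(240,317)),("Rknobtop",(304,345),(549,296)),("Lhole",(278,153),(232,163)),("Rhole",(458,333),(525,123)),
("Lm1",(229,131),(177,190)),("Lm2",(287,196),(290,185)),("Rm1",(380,320),(471,180)),
("LcNR",(137,275),(305,380)),("LcNL",(32,155),(82,390)),("LcFR",(380,165),(288,70)),
("RcNL",(222,400),(478,372)),("RcNR",(345,555),(697,358)),("RcFR",(600,412),(678,60))]:
    X=tri(S(*a),T(*b));print(k,X,proj("scene",X)[0]-S(*a),proj("top",X)[0]-T(*b))
E
```

```text
Lknobtop [453.5  46.1 149.3] [ 0. -0.] [-0.  0.]
Rknobtop [ 461.9 -126.4  134.2] [ 0.8 -0.1] [-0.3  0.6]
Lhole [548.8  51.6  95.7] [ 0.2 -0. ] [-0.1  0.2]
Rhole [ 572.5 -121.7   79.4] [ 0.2 -0. ] [-0.1  0.2]
Lm1 [532.6  84.2  95.8] [ 0.5 -0.1] [-0.2  0.4]
Lm2 [535.7  18.   92.5] [ 0.2 -0. ] [-0.1  0.2]
Rm1 [538.7 -88.6  77.8] [ 0.4 -0.1] [-0.1  0.3]
LcNR [423.5  10.6  85.1] [-0.4  0. ] [ 0.1 -0.3]
LcNL [418.8 141.5  79.8] [ 0.3 -0. ] [-0.1  0.2]
LcFR [605.1  18.3  86.7] [ 0.3 -0.1] [-0.1  0.3]
RcNL [426.6 -90.8  70. ] [-0.  0.] [ 0. -0.]
RcNR [ 432.2 -221.    66.1] [ 0.2 -0. ] [-0.   0.1]
RcFR [ 609.8 -214.6   79.5] [-0.  0.] [ 0. -0.]
```

The two pans differ by about 16 mm: left plate z≈94, right plate z≈78, so the right pan is the low one. The candidates are:
- **Left brass weight:** top (264,223).
- **Right brass weight:** top (318,221).
- **Pink and purple decoys:** standing on the bench, not meant.

The right brass weight fits, because it is brass and stands in the low pan, and the crops confirm it. It goes to the left far socket, with the hole seen about 15 mm beyond the mark.

```bash
cat >> h.py <<'E'
YAW=0.041; ex=np.array([np.cos(YAW),np.sin(YAW),0]); ey=np.array([-np.sin(YAW),np.cos(YAW),0])
def ori():
    s=bot.read_state()['joint_pos'];best=None
    for h in(np.pi/2,-np.pi/2):
        a=(h+YAW)/2;q=[np.cos(a),np.sin(a),0,0];j=bot.solve_ik([462,-125,200],q)
        if j is not None and (best is None or abs(j[5])<best[0]): best=(abs(j[5]),q)
    return best[1]
def save(n,f):
    im=cv2.cvtColor(bot.camera(n),cv2.COLOR_RGB2BGR);cv2.imwrite(f,im);return im
E
python3 - <<'E'
from h import *
np.set_printoptions(precision=2,suppress=True)
T=lambda u,v:((u+.5)/5.5-.5+220,(v+.5)/5.5-.5+165)
S=lambda u,v:((u+.5)/4.4-.5+225,(v+.5)/4.4-.5+150)
print("collarR",atz("top",T(539,307),88),"knob@130",atz("top",T(549,296),130),"L",atz("top",T(240,322),104))
print("col",tri(S(345,185),T(385,137)))
q=ori();print(q)
bot.move_ptp([420,200,290],q)
bot.move_ptp([462,-125,170],q); bot.move_gripper(50)
s=bot.read_state();print(s['t'],s['tcp_pos'],s['contact_force'],s['joint_pos'])
save("scene","pics/s1.png");t=save("top","pics/t1.png")
a=cv2.imread("pics/s1.png")[150:285,225:370]
cv2.imwrite("pics/s1c.png",cv2.resize(a,None,fx=4.4,fy=4.4,interpolation=cv2.INTER_CUBIC))
E
```

```text
collarR [ 462.47 -126.08   88.  ] knob@130 [ 464.28 -127.71  130.  ] L [455.3   47.66 104.  ]
col [549.55 -34.41 141.51]
[np.float64(0.7214528793109417), np.float64(-0.6924635318440617), 0, 0]
3.8583 [ 462.   -125.04  170.  ] [0.69 0.9  0.13] [ 0.15  0.08 -0.49 -0.   -1.   -0.11]
```

View pics/s1c.png

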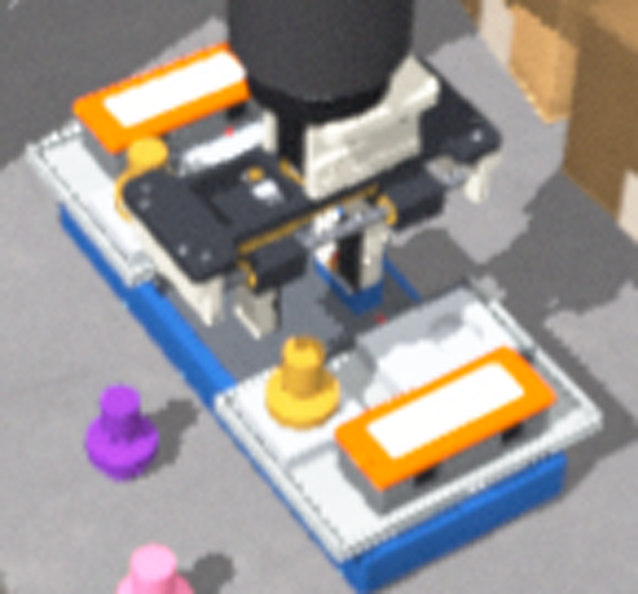

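The scene crop shows the gripper above and behind the right weight, whose knob is at crop (304,345), with the fingers along x as intended. I'll descend now, stopping on any force, then grip and lift.

Run:
```python
from h import *
np.set_printoptions(precision=2,suppress=True)
p=proj("scene",[462,-125,170])[0];print("tcp px crop",(p-[225,150])*4.4)
f0=bot.read_state()['contact_force'][2]
for z in (140,125,116,110,106):
    bot.line_to([462.5,-126,z],120)
    f=bot.read_state()['contact_force'];print(z,f)
    if abs(f[2]-f0)>4: bot.line_to([462.5,-126,z+4],50);break
bot.move_gripper(10,25)
s=bot.read_state();print(s['t'],s['width'],s['finger_force'],s['contact_force'],s['tcp_pos'])
if s['width']>18:
    p=s['tcp_pos']
    bot.line_to([p[0],p[1],p[2]+15],40); print(bot.read_state()['contact_force'])
    bot.line_to([p[0],p[1],170],100); s=bot.read_state();print(s['t'],s['width'],s['contact_force'],s['moment'])
    save("top","pics/t2.png");save("scene","pics/s2.png")
    a=cv2.imread("pics/s2.png")[100:285,205:370];b=cv2.imread("pics/t2.png")[165:270,220:360]
    a=cv2.resize(a,None,fx=2.4,fy=2.4,interpolation=2);b=cv2.resize(b,(396,444*297//444),interpolation=2)
    c=np.zeros((444,396+396,3),np.uint8);c[:,:396]=a;c[:297,396:]=b;cv2.imwrite("pics/c2.png",c)
```

```text
tcp px crop [306.85 297.8 ]
140 [ 0.51 -0.11 -0.23]
125 [ 0.03 -1.06  0.44]
116 [0.7  0.05 0.57]
110 [ 0.44 -0.57 -0.24]
106 [-0.23 -0.37  0.58]
5.9417 23.55354665333137 24.92973126936704 [-0.72  0.78  0.69] [ 462.39 -126.    105.97]
[-0.32  1.41 -3.29]
7.1083 23.546500547403667 [ 0.15  0.1  -3.76] [ 0.04 -0.06  0.03]
```

View pics/c2.png

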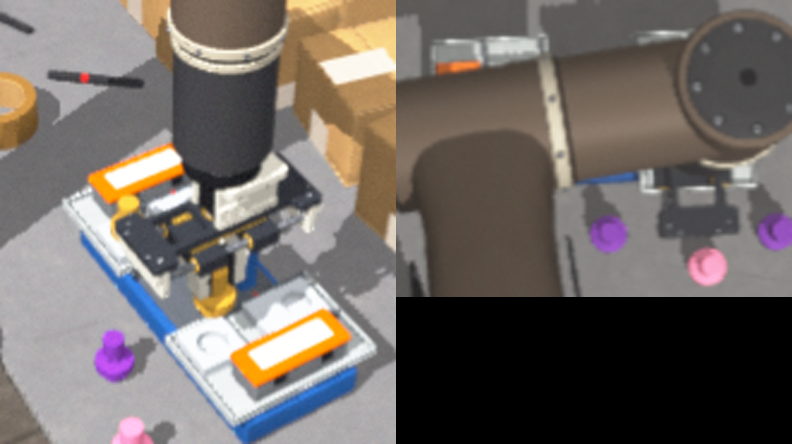

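The weight is held and the right near socket is empty. The top view is blocked by the arm. I'll use displacements relative to the grasp, so camera bias cancels, move over the left marks, and feel down onto the plate.

```bash
cat >> h.py <<'E'
P0=np.array([462.4,-126,0])
def at(s,z,dy=0): return (P0+(173.8+dy)*ey+s*ex+[0,0,z]).tolist()
def F(n=5):
    r=[]
    for _ in range(n): r.append(bot.read_state()['contact_force']);bot.pause(0.01)
    return np.mean(r,0)
E
python3 - <<'E'
from h import *
np.set_printoptions(precision=2,suppress=True)
bot.line_to(at(79,190),300)   # clear of column and boxes
bot.line_to(at(79,146),120)
b=F(15);print(bot.read_state()['t'],b)
z=146
while z>124:
    z-=1;bot.line_to(at(79,z),25);f=F();print(z,f-b)
    if f[2]-b[2]>2: break
print(bot.read_state()['t'],bot.read_state()['width'])
a=save("scene","pics/s3.png")[120:285,205:370]
cv2.imwrite("pics/c3.png",cv2.resize(a,None,fx=3.6,fy=3.6,interpolation=2))
E
```

```text
8.6417 [-0.12  0.22 -2.82]
145 [ 0.09 -0.28 -0.3 ]
144 [-0.06 -0.33  0.15]
143 [-0.09 -0.03 -0.26]
142 [-0.13 -0.16  0.25]
141 [-0.13 -0.59 -0.53]
140 [ 0.44 -0.23 -0.74]
139 [ 0.01 -0.13 -0.24]
138 [-0.53 -0.44 -0.45]
137 [-0.22 -0.47 -0.21]
136 [ 0.22 -0.27 -0.21]
135 [ 0.54 -0.16 -0.32]
134 [-0.32 -0.16 -0.32]
133 [ 0.15 -0.14  0.17]
132 [ 0.4  -0.94  0.48]
131 [ 0.04 -0.19  0.81]
130 [0.43 0.15 1.52]
129 [ 0.14 -0.06  1.58]
128 [ 0.29 -0.02  1.57]
127 [ 0.57 -0.48  2.08]
14.1833 23.078680925815497
```

View pics/c3.png

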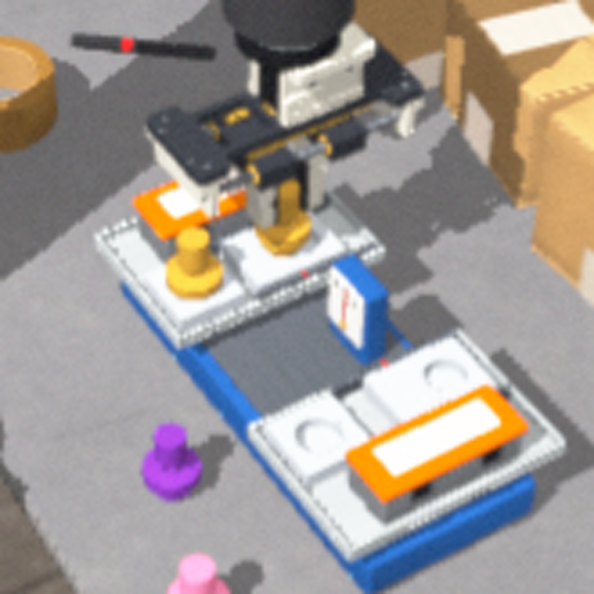

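The crop shows the weight standing on the left far plate at the marks. The weight foot is at about (287,245), the dial needle is swinging to centre, and the pan has sunk about 6 mm under light contact. Now I'll slide away from the robot.

Run:
```python
from h import *
np.set_printoptions(precision=2,suppress=True)
bot.line_to(at(79,126),25); b=F(12); s=79;print(b)
while s<117:
    s+=1;bot.line_to(at(s,126),15);f=F(4);d=f-b;print(s,d)
    if d[2]<-1.3 or d[0]<-2.5: break
bot.pause(.2);st=bot.read_state();print(F(10)-b,st['t'],st['width'],st['tcp_pos'])
a=save("scene","pics/s4.png")[120:285,205:370]
cv2.imwrite("pics/c4.png",cv2.resize(a,None,fx=3.6,fy=3.6,interpolation=2))
```

```text
[ 0.13  0.04 -0.44]
80 [-1.36  0.37  0.07]
81 [-1.26 -0.05 -0.03]
82 [-1.24 -0.43  0.08]
83 [-0.67 -0.51 -0.09]
84 [-1.36 -0.02  0.11]
85 [-1.03 -0.26 -0.04]
86 [-1.71  0.    0.17]
87 [-0.81  0.04  0.  ]
88 [-0.95 -0.1   0.02]
89 [-1.18 -0.09 -0.26]
90 [-0.73  0.24  0.51]
91 [ 0.59  0.14 -0.07]
92 [ 0.6  -0.47 -2.08]
[ 1.17 -0.   -1.98] 18.4667 23.13054281150816 [547.29  51.46 125.99]
```

View pics/c4.png

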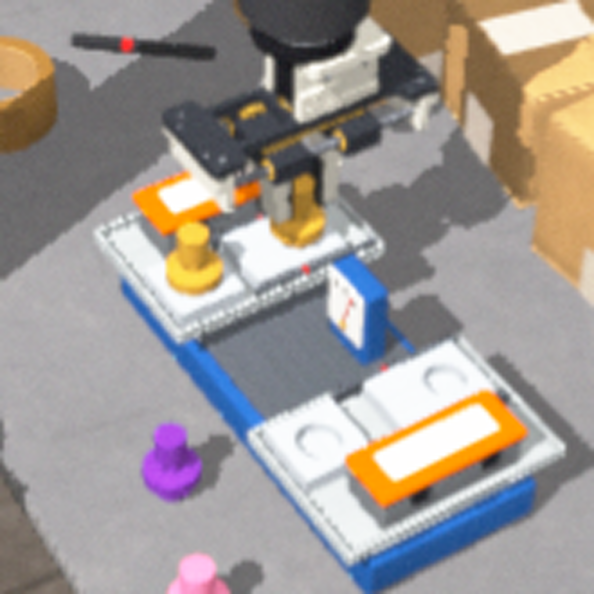

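Fz dropped about 2 N at s=92 and the pan sprang back up, so the foot is in the hole. I'll lower it to seat while watching the force.

Run:
```python
from h import *
np.set_printoptions(precision=2,suppress=True)
b=np.array([0,0,-2.9])
bot.line_to(at(92.6,126),15);print(F()-b)
for z in range(124,112,-1):
    bot.line_to(at(92.6,z),20);f=F(6)-b;print(z,f)
    if f[2]>5: break
bot.pause(.3);print(F(12)-b,bot.read_state()['t'],bot.read_state()['width'])
a=save("scene","pics/s5.png")[120:285,205:370]
cv2.imwrite("pics/c5.png",cv2.resize(a,None,fx=3.6,fy=3.6,interpolation=2))
```

```text
[ 0.39 -0.04 -0.11]
124 [-0.1   0.56 -0.22]
123 [ 0.08 -0.21  0.13]
122 [0.1  0.32 0.18]
121 [-0.12  0.38  0.64]
120 [-0.09 -0.19  0.72]
119 [-0.06 -0.13  1.04]
118 [0.16 0.17 1.83]
117 [-0.08 -0.14  1.45]
116 [-0.25 -0.07  1.9 ]
115 [-0.01  0.2   2.06]
114 [-0.36  0.29  2.79]
113 [-0.22 -0.14  3.15]
[-0.25  0.05  2.76] 22.8917 23.176833776934885
```

View pics/c5.png

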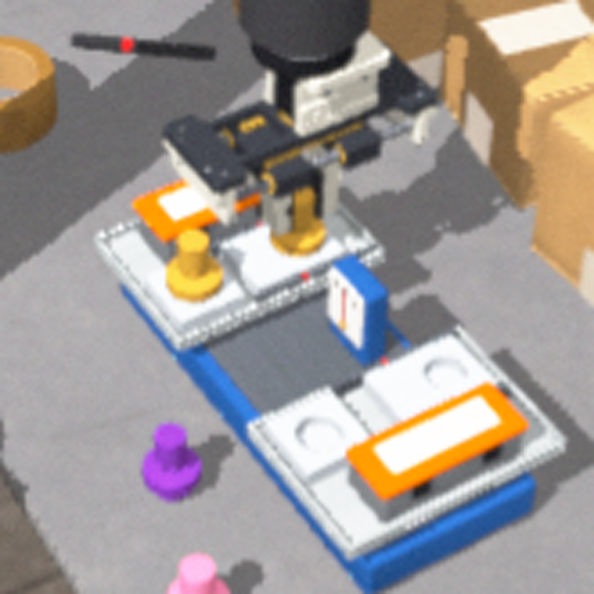

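The collar is close to the plate, the needle is vertical, and the plate now carries about the full weight of 2.8 N. I'll release, retreat and verify.

Run:
```python
from h import *
bot.move_gripper(46); bot.line_to(at(92.6,150),40); bot.line_to(at(92.6,230),200)
bot.move_ptp([420,260,290],bot.read_state()['eef_rot']);bot.pause(.5)
s=bot.read_state();print(s['t'],s['contact_force'],s['width'])
a=save("scene","pics/s6.png")[120:285,205:370];b=save("top","pics/t6.png")[165:270,220:360]
c=np.zeros((594,800,3),np.uint8);c[:462,:462]=cv2.resize(a,(462,462),interpolation=2);c[:253,462:799]=cv2.resize(b,(337,253),interpolation=2)
cv2.imwrite("pics/c6.png",c)
```

```text
26.6917 [0.80309896 0.31483468 0.55678883] 45.97205936639344
```

View pics/c6.png

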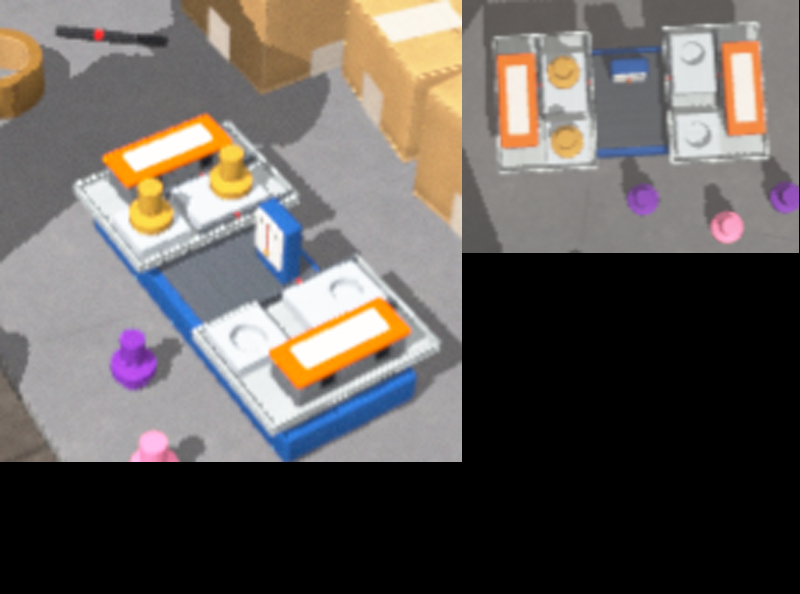

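Both brass weights are upright and seated in the left pan, at crop (151,208) and (231,172). The needle is vertical and the boxes have not moved, so I'm handing in.

```bash
python3 -c "
from plant import bot
print(bot.close_job())"
```

```text
the job is handed in; nothing more can be done
None
```

I moved the brass check weight from the low right pan to the left pan's far socket. It is seated upright there and let go, the dial needle stands vertical (pans level), nothing else looks disturbed, and the job is handed in at about 27 s.

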